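# Ratchet the jar clamp shut on the lentils

## Task

Two jar clamps stand on the pantry counter, one holding the jar of lentils with the red lid, the other the jam. Close the clamp of the lentil jar: swing its blue-handled ratchet wrench back and forth between its stops until the jaw is fully home against the jar, then let go. Leave the jam's clamp as it is.

Things in the scene. Friction and masses are not known exactly. Their poses are not given: they have to be found in the camera images.
- lentil_clamp: Grey clamp holding the lentil jar (an identical one holds the squat gold-lidded jam jar); base 230 x 106 mm, fixed. Origin: on the wrench's upright axis, at counter height; x level, from the axis to the jar (away from the robot, up to 12 degrees askew), z up. On the axis sits the ratchet head: a steel disc 56 mm across, 84 mm high, with a nut on top to 92 mm.
- lentil_grip (a point): Middle of the wrench's blue grip, 122 mm from the wrench axis and 70 mm above the counter; it moves with the wrench. Grip: 18 mm wide, 20 mm tall, 72 mm long, level; a 14 mm wide shank joins it to the head. x points along the handle to the axis, z up.
- lentil_wrench (a joint): Wrench angle, rad. 0: handle points along the clamp's -x (to the robot); + is counter-clockwise from above, the handle's end going to the robot's right. Stops at -0.8 and 0.8. + strokes drive the jaw (about 4 N at the grip), but idle for up to 0.52 rad until a tooth is met; - strokes slip almost freely, a tooth every 0.52 rad. Stays where left.
- lentil_jaw (a joint): Travel of the rubber-faced jaw of the lentil jar's clamp, m: 0 wide open, 0.024 fully home against the jar, at a solid stop. Driving moves it 12 mm per rad of the wrench; it stays where it is left.
- lentil_jar: Jar of lentils, red lid, 80 mm across, 141 mm tall, standing loose on the clamp's 12 mm base plate between the moving jaw and the far V-shaped jaw; not to be handled. Origin: centre of its underside; z up. Clamped, its centre is 120 mm along the clamp's x.
- jam_jaw (a joint): Travel of the other clamp's jaw (squat jam jar with gold lid), m: 0 wide open; it must stay so.

How it is judged:
By the outcome, as a careful person would: the job done as asked, in the order asked, and still so for the second after the job is handed in, with the robot touching nothing.
It also fails if it takes over 51 s, if anything falls off the work surface, if the arm or the gripper's body presses on something with over 40 N, if the wrist force passes 120 N, or if a joint passes its speed limit or range.

## Robot

A 7-joint arm with a two-finger parallel gripper is mounted at the origin on a cart in front of the work surface, level with it; the furniture and walls round the work are solid. World frame = base frame: x ahead of the robot, y to its left, z up, the work surface at z = 0. Lengths are in m, angles in rad, forces in N, time in s.
With the tool pointing down it reaches from about 0.4 to 0.85 m from the base axis. Payload 10.4 kg.
Tool frame: the origin (TCP) lies on the centre line of the jaws, within the pads' length; the fingertips stand 8 mm ahead of it and the grasp point (between the pads) lies 11 mm behind it (r.finger_overhang is the distance from the TCP to the fingertips, in m); z points along the fingers, y is the line along which they close (so a half turn about z gives the same grasp; the last joint's range is limited). The gripper opens to 87 mm and grips with 3 to 60 N. Pads are 19 mm wide; open, the fingers measure 117 mm over their backs; the gripper's body (75 mm by 190 mm) begins 51 mm behind the grasp point.
Start: joints at [1.214, 0.332, -0.065, 1.46, 0.022, 1.35, -0.088], TCP at [0.205, -0.591, 0.231] pointing down, gripper open.
Joint ranges: [-2.6, 2.6], [-0.5, 2.12], [-1.47, 1.34], [0.16, 2.42], [-1.27, 4.41], [0.06, 2.06], [-2.6, 2.6]. Speed limits (rad/s): [2.22, 2.22, 2.79, 2.79, 3.14, 3.14, 3.14].

## Interface

Orientations are given as a unit quaternion [x, y, z, w].
In Python, from bench import r, vision gives the robot as it stands.
- The arm moves only by the tool drive_tool, never from a script. Its argument "series" is a list of rows, each a list of 2 entries, a list of its own where there are three numbers: the shift along the world's x, y, z in cm, then the turn about the world's z in degrees. A call has exactly 10 rows; each row shifts and turns the commanded pose from where the row before left it; what a row does not reach is not made up. A row lasts 1/8 s, in which the tool goes at most 62.5 mm and 10.7 degrees, less where a joint would pass 70% of its speed; a pose out of reach is approached as far as the arm can. A call with a gripper value outside its range is refused whole. "hand" is the closure, from 0 (fully open) to 1 (shut), set as the call begins (left out, the last holds). The fingers move at their own pace and stop on an object; "newtons" is the grip in N (left out, the last holds). Time passes only in rows, so rows that do not move let the fingers close, or fill a call up. It gives the time, the measured TCP pose, the force, the opening and the grip force at its end, in the units of the state.
- r.read_state(): the state, without advancing time (a new reading comes with each control period).
- vision.camera(name): name is "scene" or "top" or "wrist"; returns a dict with "color" (420x560x3 uint8, red, green, blue), "intrinsics" (3x3 intrinsics, pixels), "k1" (the pictures are not rectified: a ray, as slopes to the right and down, at radius r is drawn at 1 + k1 r^2 times it, then the intrinsics apply), "R" (3x3) and "t" (3): a world point X has camera coordinates R X + t; the wrist camera has in their place "mount" (4x4, takes a point from camera to tool coordinates, whose origin is the TCP and whose axes are the flange's). Camera axes: x right, y down, z forward; pixel columns grow to the right and rows downward; lengths in m; the calibration is good to about 2 mm. A picture is of the moment at which its call begins: read the wrist's pose just before it. There is no depth.
- r.close_job(): hands the job in; it is judged then, once.
The state is a dict: "time": time; "joint_positions": joint angles; "joint_vel": joint speeds; "joint_torque": joint torques, N m; "ee_pos": TCP position; "eef_rot": TCP orientation; "ft_force": force on the tool from outside, world axes, zero at the start; "torque": the same for the moment, N m; "width": finger opening in m; "grip_force": force on a finger pad.
Only numpy, scipy, OpenCV 4.12 (cv2) and the standard library are available. Lean on these libraries where they do the work, as an engineer would, in place of code of your own. Each camera call takes 0.05 s, during which the arm holds its last target. There are 200 camera calls.

## Working session

There is one attempt and no reset: what is moved stays moved. The work goes in short steps, Python scripts to look and compute and a tool call to move; the robot and the scene stay as the last step left them, time stands still between calls to the robot, and variables do not carry over. Pictures are saved under pics/ and viewed, at most 10 in all, crops included, and the job is handed in when it is done.

Besides the shell and the picture viewer there is one more tool, called after "Request:" as name(argument=value, ...), one argument or row to a line, values as JSON. drive_tool: Moves the arm, as the interface text tells. Its arguments: {"type":"object","properties":{"series":{"type":"array"},"hand":{"type":"number"},"newtons":{"type":"number"}},"required":["series"]}

```bash
mkdir -p pics; cat > h.py <<'E'
import numpy as np, cv2
from bench import r, vision
def ray(c,u,v):
    K=c["intrinsics"]; d=np.array([(u-K[0][2])/K[0][0],(v-K[1][2])/K[1][1]]); s=d.copy()
    for _ in range(30): s=d/(1+c["k1"]*(s@s))
    R=np.array(c["R"]); t=np.array(c["t"])
    return -R.T@t, R.T@np.array([s[0],s[1],1])
def hit(c,u,v,z):
    o,d=ray(c,u,v); return o+d*(z-o[2])/d[2]
def proj(c,X):
    p=np.array(c["R"])@X+np.array(c["t"]); s=p[:2]/p[2]; s=s*(1+c["k1"]*(s@s)); K=c["intrinsics"]
    return [K[0][0]*s[0]+K[0][2],K[1][1]*s[1]+K[1][2]]
def save(c,n): cv2.imwrite(f"pics/{n}.png",c["color"][:,:,::-1])
E
python3 - <<'E'
from h import *
import pickle
for n in("top","scene"):
    c=vision.camera(n); save(c,n+"0"); pickle.dump(c,open(n+".pkl","wb"))
    print(n,-np.array(c["R"]).T@np.array(c["t"]))
s=r.read_state(); print(s)
E
```

```text
top [ 0.40333463 -0.02235127  1.17311936]
scene [0.21624541 0.65037139 0.86699094]
{'time': 0.1, 'joint_positions': array([ 1.21441027,  0.33280179, -0.06470414,  1.46083179,  0.02161401,
        1.34987884, -0.08849743]), 'joint_vel': array([ 0.00097277, -0.00235483, -0.000676  , -0.00287709, -0.00056984,
       -0.00012843,  0.00181879]), 'joint_torque': array([ 1.11663845e-03, -6.24551654e+01,  2.45464541e-02, -3.90719533e+01,
       -6.13100454e-02,  3.66160506e-02,  6.89804710e-05]), 'ee_pos': array([ 0.20465603, -0.59020622,  0.22984999]), 'eef_rot': array([ 9.86103123e-01,  1.66133249e-01, -1.34014542e-04, -5.97058432e-04]), 'ft_force': array([-0.08226354, -0.15809222, -0.56161717]), 'torque': array([-0.00070541, -0.01064235,  0.00496751]), 'grip_force': 0.0, 'width': 0.0874180698312684}
```

View pics/top0.png

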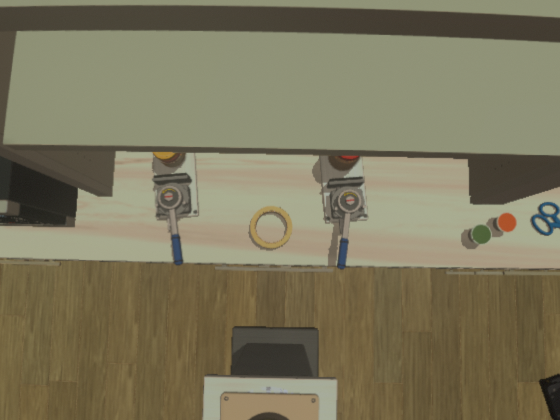

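View pics/scene0.png

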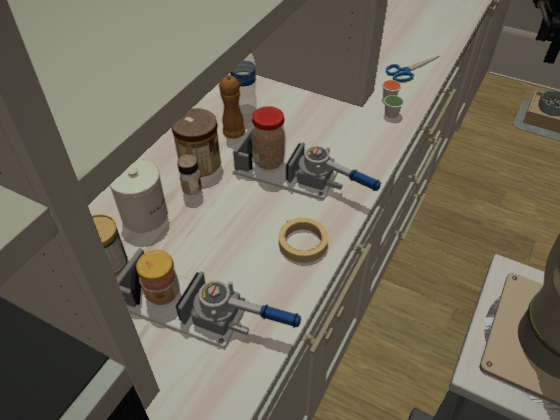

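The top view shows the red-lidded lentil clamp on the right, with its head at about (349,200) and its blue grip from about (345,238) to (342,267). The jam clamp is on the left, with its head at (169,197). A cupboard overhangs the jars. I'll measure next.

```bash
python3 - <<'E'
from h import *
import pickle
c=pickle.load(open("top.pkl","rb")); s=pickle.load(open("scene.pkl","rb"))
for n,u,v,z in[("nut",349,200,.092),("gripA",345,239,.08),("gripEnd",342,267,.08),("jamnut",169,197,.092),("jamgrip",177,249,.08)]: print(n,hit(c,u,v,z))
hsv=cv2.cvtColor(c["color"],cv2.COLOR_RGB2HSV)
def blob(c,box):
    h=cv2.cvtColor(c["color"],cv2.COLOR_RGB2HSV); m=cv2.inRange(h,(100,120,40),(130,255,255)); k=np.zeros_like(m); k[box[1]:box[3],box[0]:box[2]]=1
    v,u=np.nonzero(m*k); return u.mean(),v.mean(),u.min(),u.max(),v.min(),v.max(),len(u)
for cc,b in((c,(320,220,370,280)),(s,(335,160,400,200))):
    q=blob(cc,b); print(q,hit(cc,q[0],q[1],.075))
print("scene nut",hit(s,317,153,.092),"lid",hit(s,267,116,.153))
a=c["color"][150:280,280:420]; b=s["color"][90:220,220:400]
cv2.imwrite("pics/crop0.png",np.hstack([cv2.resize(x,(400,371))[:,:,::-1] for x in(a,b)]))
E
```

```text
nut [ 0.56701447 -0.17408994  0.092     ]
gripA [ 0.47833319 -0.16672315  0.08      ]
gripEnd [ 0.41448453 -0.16013677  0.08      ]
jamnut [0.56563554 0.23876139 0.092     ]
jamgrip [0.44761771 0.21710925 0.08      ]
(np.float64(341.0), np.float64(262.0), np.int64(341), np.int64(341), np.int64(262), np.int64(262), 1) [ 0.42586428 -0.15841507  0.075     ]
(np.float64(364.7081712062257), np.float64(179.8054474708171), np.int64(350), np.int64(379), np.int64(171), np.int64(189), 257) [ 0.44194102 -0.15664154  0.075     ]
scene nut [ 0.56133129 -0.16839183  0.092     ] lid [ 0.6823854 -0.1620378  0.153    ]
```

View pics/crop0.png

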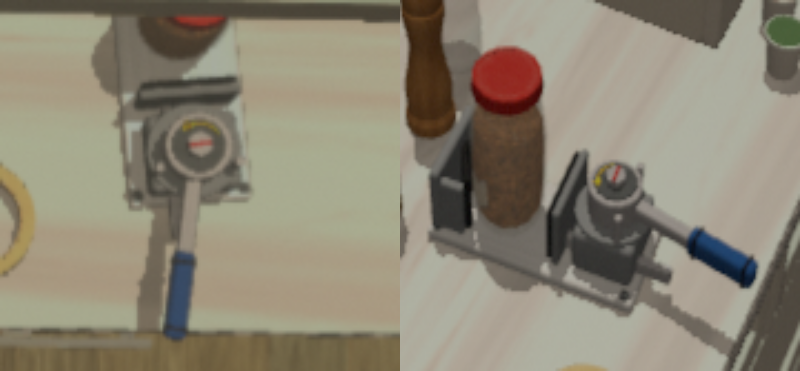

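The enlarged crop agrees with this. The nut is near (350,200) in the top view, and the handle leans slightly left towards its end. The clamp yaw is about +0.08 rad and the wrench sits near -0.17. The grip middle is at about (0.443,-0.160) with handle yaw about -5°. I'll move above it.

Request:
drive_tool(
  series=[
    [[2.4,4.3,-0.3],-2.4],
    [[2.4,4.3,-0.3],-2.4],
    [[2.4,4.3,-0.3],-2.4],
    [[2.4,4.3,-0.3],-2.4],
    [[2.4,4.3,-0.3],-2.4],
    [[2.4,4.3,-0.3],-2.4],
    [[2.4,4.3,-0.3],-2.4],
    [[2.4,4.3,-0.3],-2.4],
    [[2.4,4.3,-0.3],-2.4],
    [[2.2,4.3,-0.3],-2.4],
  ],
  hand=0.3,
  newtons=6,
)

```text
time: 1.35
ee_pos: [0.4432, -0.159, 0.2004]
eef_rot: [0.999, -0.043, -0.0, 0.0]
ft_force: [0.1, 0.1, -0.2]
width: 0.0613
grip_force: 0.0
```

```bash
cat >> h.py <<'E'
from scipy.spatial.transform import Rotation as Ro
def wrist(s,c):
    T=np.eye(4); T[:3,:3]=Ro.from_quat(s["eef_rot"]).as_matrix(); T[:3,3]=s["ee_pos"]
    W=np.linalg.inv(T@np.array(c["mount"])); c["R"]=W[:3,:3]; c["t"]=W[:3,3]; return c
def st():
    s=r.read_state(); q=s["eef_rot"]
    print(round(s["time"],2),np.round(s["ee_pos"],4),"yaw",round(np.degrees(2*np.arctan2(q[1],q[0])),1),"F",np.round(s["ft_force"],1),s["width"],s["grip_force"],"q",np.round(s["joint_positions"],2)); return s
E
python3 - <<'E'
from h import *
import pickle
s=st(); c=wrist(s,vision.camera("wrist")); save(c,"w1"); pickle.dump(c,open("w1.pkl","wb"))
print(proj(c,np.array([.564,-.171,.092])),proj(c,np.array([.443,-.160,.08])))
E
```

```text
1.35 [ 0.4432 -0.159   0.2004] yaw -5.0 F [ 0.1  0.1 -0.2] 0.061269222831881937 0.0 q [ 0.7   0.04 -0.46  1.87  0.02  1.23 -1.42]
[np.float64(286.43152181533173), np.float64(64.43021512833863)] [np.float64(285.6750419641935), np.float64(208.52528704782108)]
```

View pics/w1.png

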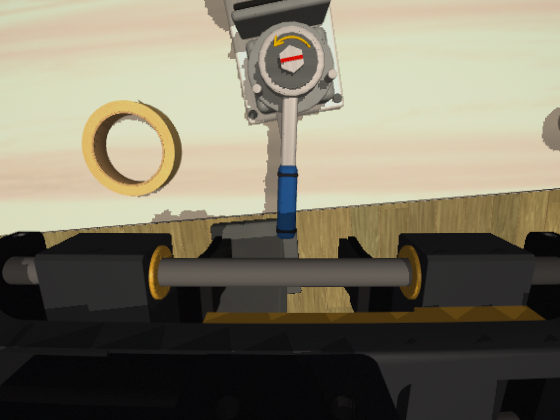

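The wrist view puts the nut at (291,59), the grip from (288,168) to (287,236), and the plate's front edge from (250,122) to (343,106), which gives a clamp yaw of about +0.08 rad.

```bash
python3 - <<'E'
from h import *
import pickle
c=pickle.load(open("w1.pkl","rb"))
for u,v,z in[(291,59,.092),(288,168,.08),(287,236,.08),(287.5,201,.08),(250,122,.012),(343,106,.012)]: print(hit(c,u,v,z))
E
```

```text
[ 0.56771749 -0.17496984  0.092     ]
[ 0.48018676 -0.16530138  0.08      ]
[ 0.41610079 -0.1589474   0.08      ]
[ 0.44997771 -0.16229136  0.08      ]
[ 0.52608169 -0.12849847  0.012     ]
[ 0.53403536 -0.22986915  0.012     ]
```

The axis is at (0.567,-0.174) with θ about -0.10, so the grip middle is at (0.4456,-0.162). I'll descend and then grip.

Request:
drive_tool(
  series=[
    [[0.2,-0.3,-1.4],-1],
    [[0,0,-1.8],0],
    [[0,0,-1.8],0],
    [[0,0,-1.8],0],
    [[0,0,-1.8],0],
    [[0,0,-1.8],0],
    [[0,0,-1.8],0],
    [[0,0,-1.6],0],
    [[0,0,0],0],
    [[0,0,0],0],
  ],
)

```text
time: 2.65
ee_pos: [0.445, -0.1638, 0.0629]
eef_rot: [0.999, -0.051, 0.0, 0.0]
ft_force: [-0.1, 0.6, 0.2]
width: 0.0608
grip_force: 0.0
```

Request:
drive_tool(
  series=[
    [[0,0,0],0],
    [[0,0,0],0],
    [[0,0,0],0],
    [[0,0,0],0],
    [[0,0,0],0],
    [[0,0,0],0],
    [[0,0,0],0],
    [[0,0,0],0],
    [[0,0,0],0],
    [[0,0,0],0],
  ],
  hand=1,
  newtons=8,
)

```text
time: 3.9
ee_pos: [0.4448, -0.1635, 0.0626]
eef_rot: [0.999, -0.051, -0.0, 0.0]
ft_force: [-0.4, 1.2, 1.8]
width: 0.0179
grip_force: 8.0
```

```bash
cat > arc.py <<'E'
# rows of 5 deg along the arc: waypoint table
from h import *
import sys
A=np.array([.567,-.174])
g=lambda d:A-.122*np.array([np.cos(np.radians(d)),np.sin(np.radians(d))])
for a in range(-40,55,5): print(a,"->",a+5,np.round(100*(g(a+5)-g(a)),2),"at",np.round(g(a),4))
E
python3 arc.py; python3 -c "
from h import *
st(); print(r.finger_overhang)"
```

```text
-40 -> -35 [-0.65 -0.84] at [ 0.4735 -0.0956]
-35 -> -30 [-0.57 -0.9 ] at [ 0.4671 -0.104 ]
-30 -> -25 [-0.49 -0.94] at [ 0.4613 -0.113 ]
-25 -> -20 [-0.41 -0.98] at [ 0.4564 -0.1224]
-20 -> -15 [-0.32 -1.02] at [ 0.4524 -0.1323]
-15 -> -10 [-0.23 -1.04] at [ 0.4492 -0.1424]
-10 -> -5 [-0.14 -1.06] at [ 0.4469 -0.1528]
-5 -> 0 [-0.05 -1.06] at [ 0.4455 -0.1634]
0 -> 5 [ 0.05 -1.06] at [ 0.445 -0.174]
5 -> 10 [ 0.14 -1.06] at [ 0.4455 -0.1846]
10 -> 15 [ 0.23 -1.04] at [ 0.4469 -0.1952]
15 -> 20 [ 0.32 -1.02] at [ 0.4492 -0.2056]
20 -> 25 [ 0.41 -0.98] at [ 0.4524 -0.2157]
25 -> 30 [ 0.49 -0.94] at [ 0.4564 -0.2256]
30 -> 35 [ 0.57 -0.9 ] at [ 0.4613 -0.235 ]
35 -> 40 [ 0.65 -0.84] at [ 0.4671 -0.244 ]
40 -> 45 [ 0.72 -0.78] at [ 0.4735 -0.2524]
45 -> 50 [ 0.78 -0.72] at [ 0.4807 -0.2603]
50 -> 55 [ 0.84 -0.65] at [ 0.4886 -0.2675]
3.9 [ 0.4448 -0.1635  0.0626] yaw -5.9 F [-0.4  1.2  1.8] 0.017921215374916474 8.002606466179714 q [ 0.67  0.21 -0.45  2.01  0.11  0.94 -1.51]
0.008
```

The grip is held at 17.9 mm. I'll start the first + stroke.

Request:
drive_tool(
  series=[
    [[-0.05,-1.06,0],5],
    [[0.05,-1.06,0],5],
    [[0.14,-1.06,0],5],
    [[0.23,-1.04,0],5],
    [[0.32,-1.02,0],5],
    [[0.41,-0.98,0],5],
    [[0.49,-0.94,0],5],
    [[0.57,-0.9,0],5],
    [[0.65,-0.84,0],5],
    [[0.72,-0.78,0],5],
  ],
)

```text
time: 5.15
ee_pos: [0.4791, -0.2612, 0.0625]
eef_rot: [0.926, 0.376, -0.001, -0.0]
ft_force: [-4.8, 0.7, 5.0]
width: 0.0181
grip_force: 8.0
```

```bash
python3 -c "
from h import *
s=st(); c=wrist(s,vision.camera('wrist')); save(c,'w2')"
```

```text
5.15 [ 0.4791 -0.2612  0.0625] yaw 44.2 F [-4.8  0.7  5. ] 0.018062837534728548 8.004409597779159 q [ 0.84  0.37 -0.5   1.83  0.21  1.   -0.54]
```

View pics/w2.png

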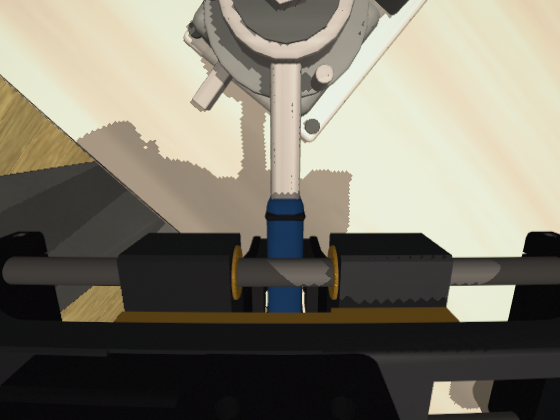

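The wrench followed and sits in line between the fingers at (286,290), at world angle about 45°. Now the return stroke, then another + stroke.

Request:
drive_tool(
  series=[
    [[-0.72,0.78,0],-5],
    [[-0.65,0.84,0],-5],
    [[-0.57,0.9,0],-5],
    [[-0.49,0.94,0],-5],
    [[-0.41,0.98,0],-5],
    [[-0.32,1.02,0],-5],
    [[-0.23,1.04,0],-5],
    [[-0.14,1.06,0],-5],
    [[-0.05,1.06,0],-5],
    [[0.05,1.06,0],-5],
  ],
)

```text
time: 6.45
ee_pos: [0.445, -0.1631, 0.0626]
eef_rot: [0.999, -0.053, 0.0, 0.0]
ft_force: [2.9, 0.3, -1.8]
width: 0.0179
grip_force: 8.0
```

Request:
drive_tool(
  series=[
    [[0.14,1.06,0],-5],
    [[0.23,1.04,0],-5],
    [[0.32,1.02,0],-5],
    [[0.41,0.98,0],-5],
    [[0.49,0.94,0],-5],
    [[0.57,0.9,0],-5],
    [[0.65,0.84,0],-5],
    [[0,0,0],0],
    [[0,0,0],0],
    [[0,0,0],0],
  ],
)

```text
time: 7.7
ee_pos: [0.4729, -0.0959, 0.0626]
eef_rot: [0.937, -0.349, 0.0, -0.0]
ft_force: [3.2, -0.2, -2.3]
width: 0.0181
grip_force: 8.0
```

Request:
drive_tool(
  series=[
    [[-0.65,-0.84,0],5],
    [[-0.57,-0.9,0],5],
    [[-0.49,-0.94,0],5],
    [[-0.41,-0.98,0],5],
    [[-0.32,-1.02,0],5],
    [[-0.23,-1.04,0],5],
    [[-0.14,-1.06,0],5],
    [[-0.05,-1.06,0],5],
    [[0.05,-1.06,0],5],
    [[0.14,-1.06,0],5],
  ],
)

```text
time: 8.95
ee_pos: [0.446, -0.1948, 0.0626]
eef_rot: [0.997, 0.081, -0.0, -0.001]
ft_force: [1.5, 4.5, 0.8]
width: 0.0177
grip_force: 8.0
```

Request:
drive_tool(
  series=[
    [[0.23,-1.04,0],5],
    [[0.32,-1.02,0],5],
    [[0.41,-0.98,0],5],
    [[0.49,-0.94,0],5],
    [[0.57,-0.9,0],5],
    [[0.65,-0.84,0],5],
    [[0.72,-0.78,0],5],
    [[0,0,0],0],
    [[0,0,0],0],
    [[0,0,0],0],
  ],
)

```text
time: 10.2
ee_pos: [0.4789, -0.2607, 0.0625]
eef_rot: [0.927, 0.375, -0.001, -0.0]
ft_force: [-5.6, -0.8, 5.7]
width: 0.0178
grip_force: 8.0
```

Request:
drive_tool(
  series=[
    [[-0.72,0.78,0],-5],
    [[-0.65,0.84,0],-5],
    [[-0.57,0.9,0],-5],
    [[-0.49,0.94,0],-5],
    [[-0.41,0.98,0],-5],
    [[-0.32,1.02,0],-5],
    [[-0.23,1.04,0],-5],
    [[-0.14,1.06,0],-5],
    [[-0.05,1.06,0],-5],
    [[0.05,1.06,0],-5],
  ],
)

```text
time: 11.45
ee_pos: [0.4451, -0.1627, 0.0626]
eef_rot: [0.999, -0.053, 0.001, -0.0]
ft_force: [4.7, -0.2, -2.9]
width: 0.0182
grip_force: 8.0
```

Request:
drive_tool(
  series=[
    [[0.14,1.06,0],-5],
    [[0.23,1.04,0],-5],
    [[0.32,1.02,0],-5],
    [[0.41,0.98,0],-5],
    [[0.49,0.94,0],-5],
    [[0.57,0.9,0],-5],
    [[0.65,0.84,0],-5],
    [[0,0,0],0],
    [[0,0,0],0],
    [[0,0,0],0],
  ],
)

```text
time: 12.7
ee_pos: [0.4731, -0.0959, 0.0626]
eef_rot: [0.937, -0.349, 0.0, -0.0]
ft_force: [3.7, -2.0, -3.8]
width: 0.0179
grip_force: 8.0
```

```bash
python3 -c "
from h import *
import pickle
s=st(); c=vision.camera('scene'); o=pickle.load(open('scene.pkl','rb'))
cv2.imwrite('pics/s2.png',np.hstack([cv2.resize(x['color'][100:210,225:345],(396,363),interpolation=cv2.INTER_CUBIC)[:,:,::-1] for x in (o,c)]))"
```

```text
12.7 [ 0.4731 -0.0959  0.0626] yaw -40.9 F [ 3.7 -2.  -3.8] 0.01790925359304781 8.036891038063914 q [ 0.5   0.22 -0.42  1.99  0.11  0.94 -2.27]
```

View pics/s2.png

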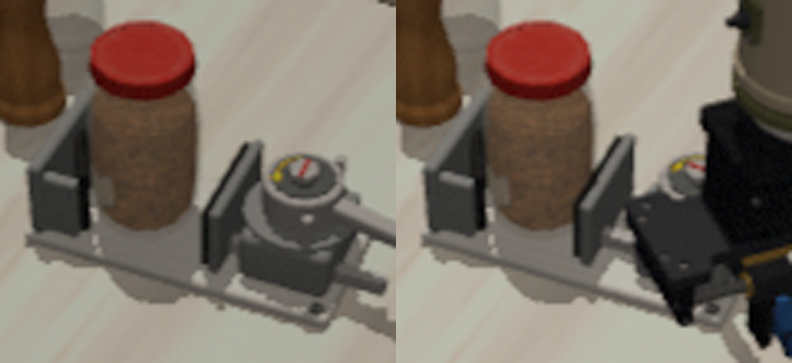

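The right half of the crop shows the jaw's left edge moved about 24 px, roughly 20 mm. A small gap to the jar remains. I'll take the last stroke slowly and watch the force.

Request:
drive_tool(
  series=[
    [[-0.2,-0.25,0],1.5],
    [[-0.19,-0.25,0],1.5],
    [[-0.19,-0.26,0],1.5],
    [[-0.18,-0.26,0],1.5],
    [[-0.18,-0.27,0],1.5],
    [[-0.17,-0.27,0],1.5],
    [[-0.16,-0.28,0],1.5],
    [[-0.15,-0.28,0],1.5],
    [[-0.15,-0.28,0],1.5],
    [[-0.14,-0.28,0],1.5],
  ],
)

```text
time: 14.0
ee_pos: [0.456, -0.1227, 0.0627]
eef_rot: [0.975, -0.223, 0.0, -0.0]
ft_force: [6.6, -2.7, -5.0]
width: 0.0176
grip_force: 8.0
```

Request:
drive_tool(
  series=[
    [[-0.09,-0.19,0],1],
    [[-0.08,-0.2,0],1],
    [[-0.08,-0.2,0],1],
    [[-0.08,-0.2,0],1],
    [[-0.07,-0.2,0],1],
    [[-0.07,-0.2,0],1],
    [[-0.07,-0.2,0],1],
    [[-0.06,-0.2,0],1],
    [[-0.06,-0.2,0],1],
    [[-0.06,-0.2,0],1],
  ],
)

```text
time: 15.25
ee_pos: [0.449, -0.1415, 0.0626]
eef_rot: [0.991, -0.137, 0.0, -0.001]
ft_force: [6.3, 1.4, -4.7]
width: 0.0179
grip_force: 8.0
```

Request:
drive_tool(
  series=[
    [[-0.05,-0.21,0],1],
    [[-0.05,-0.21,0],1],
    [[-0.05,-0.21,0],1],
    [[-0.04,-0.21,0],1],
    [[-0.04,-0.21,0],1],
    [[-0.03,-0.21,0],1],
    [[-0.03,-0.21,0],1],
    [[-0.03,-0.21,0],1],
    [[-0.02,-0.21,0],1],
    [[-0.02,-0.21,0],1],
  ],
)

```text
time: 16.5
ee_pos: [0.4449, -0.1629, 0.0626]
eef_rot: [0.999, -0.05, -0.0, -0.0]
ft_force: [2.6, 4.1, 0.4]
width: 0.0179
grip_force: 8.0
```

Request:
drive_tool(
  series=[
    [[-0.01,-0.21,0],1],
    [[-0.01,-0.21,0],1],
    [[-0.01,-0.21,0],1],
    [[0,-0.21,0],1],
    [[0,-0.21,0],1],
    [[0,-0.21,0],1],
    [[0,-0.21,0],1],
    [[0.01,-0.21,0],1],
    [[0.01,-0.21,0],1],
    [[0.02,-0.21,0],1],
  ],
)

```text
time: 17.75
ee_pos: [0.4447, -0.1846, 0.0625]
eef_rot: [0.999, 0.036, -0.0, -0.0]
ft_force: [-1.9, 4.2, 4.8]
width: 0.018
grip_force: 8.0
```

Request:
drive_tool(
  series=[
    [[0.02,-0.21,0],1],
    [[0.02,-0.21,0],1],
    [[0.03,-0.21,0],1],
    [[0.03,-0.21,0],1],
    [[0.03,-0.21,0],1],
    [[0.04,-0.21,0],1],
    [[0.04,-0.21,0],1],
    [[0.05,-0.21,0],1],
    [[0.05,-0.21,0],1],
    [[0.05,-0.21,0],1],
  ],
)

```text
time: 19.0
ee_pos: [0.4481, -0.2056, 0.0625]
eef_rot: [0.992, 0.123, -0.001, -0.0]
ft_force: [-2.7, 4.7, 6.7]
width: 0.0181
grip_force: 8.0
```

Request:
drive_tool(
  series=[
    [[0.06,-0.2,0],1],
    [[0.06,-0.2,0],1],
    [[0.06,-0.2,0],1],
    [[0.07,-0.2,0],1],
    [[0.07,-0.2,0],1],
    [[0.07,-0.2,0],1],
    [[0.08,-0.2,0],1],
    [[0.08,-0.2,0],1],
    [[0.08,-0.2,0],1],
    [[0.09,-0.19,0],1],
  ],
)

```text
time: 20.25
ee_pos: [0.4545, -0.2237, 0.0622]
eef_rot: [0.978, 0.21, -0.002, -0.002]
ft_force: [-7.4, 11.9, 10.5]
width: 0.0183
grip_force: 8.0
```

```bash
python3 -c "
from h import *
import pickle
s=st(); c=vision.camera('scene'); o=pickle.load(open('scene.pkl','rb'))
cv2.imwrite('pics/s3.png',np.hstack([cv2.resize(x['color'][100:210,225:345],(396,363),interpolation=cv2.INTER_CUBIC)[:,:,::-1] for x in (o,c)]))
A=np.array([.567,-.174]);a=.08
# jaw face bottom/top front-left corner shift per 12/24 mm
for z in(.03,.07):
  for x in(.045,.057,.069): print(z,x,np.round((np.array(proj(c,np.array([A[0]+x*np.cos(a)-.045*np.sin(a),A[1]+x*np.sin(a)+.045*np.cos(a),z])))-[225,100])*3.3,1))"
```

```text
20.25 [ 0.4545 -0.2237  0.0622] yaw 24.2 F [-7.4 11.9 10.5] 0.01830881488516281 7.974187517966129 q [ 0.78  0.28 -0.46  1.93  0.15  0.97 -0.9 ]
0.03 0.045 [210.  258.3]
0.03 0.057 [194.  253.4]
0.03 0.069 [178.  248.6]
0.07 0.045 [210.9 215.1]
0.07 0.057 [194.4 210.3]
0.07 0.069 [178.  205.4]
```

View pics/s3.png

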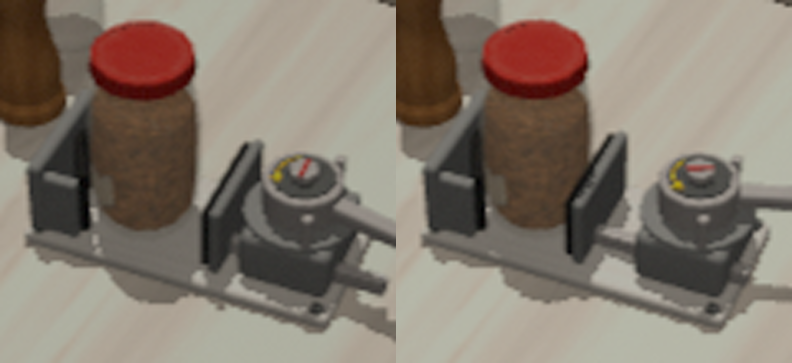

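Force has jumped, and the jaw edge has shifted about 31 px against 32 px expected for the full 24 mm. It now touches the jar. I'll push slightly more to confirm the stop.

Request:
drive_tool(
  series=[
    [[0.08,-0.2,0],1],
    [[0.08,-0.2,0],1],
    [[0.08,-0.2,0],1],
    [[0,0,0],0],
    [[0,0,0],0],
    [[0,0,0],0],
    [[0,0,0],0],
    [[0,0,0],0],
    [[0,0,0],0],
    [[0,0,0],0],
  ],
)

```text
time: 21.55
ee_pos: [0.457, -0.2292, 0.0621]
eef_rot: [0.972, 0.235, -0.001, -0.002]
ft_force: [-4.9, 12.9, 9.7]
width: 0.0183
grip_force: 8.0
```

Request:
drive_tool(
  series=[
    [[0.1,-0.19,0],1],
    [[0.1,-0.19,0],1],
    [[0.1,-0.19,0],1],
    [[0.1,-0.19,0],1],
    [[0,0,0],0],
    [[0,0,0],0],
    [[0,0,0],0],
    [[0,0,0],0],
    [[0,0,0],0],
    [[0,0,0],0],
  ],
)

```text
time: 22.8
ee_pos: [0.4611, -0.236, 0.062]
eef_rot: [0.963, 0.269, -0.001, -0.002]
ft_force: [-5.1, 15.4, 10.0]
width: 0.0258
grip_force: 8.1
```

```bash
python3 -c "
from h import *
s=st(); c=wrist(s,vision.camera('wrist')); save(c,'w4')"
```

```text
22.8 [ 0.4611 -0.236   0.062 ] yaw 31.2 F [-5.1 15.4 10. ] 0.02575189290690584 8.052087918467805 q [ 0.8   0.31 -0.47  1.9   0.16  0.98 -0.77]
```

View pics/w4.png

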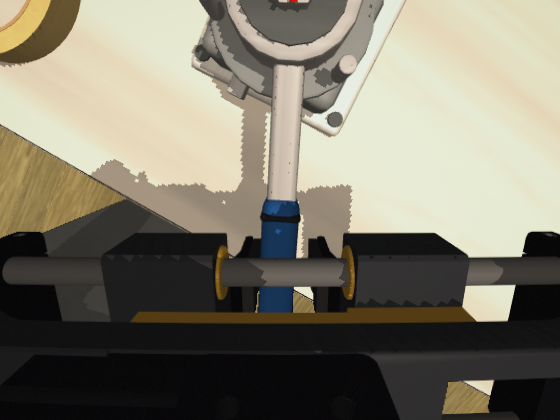

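The fingers were forced open to 25.8 mm while the wrench stayed put, well short of its own stop. That fits the jaw being home. I'll confirm with a firmer grip.

Request:
drive_tool(
  series=[
    [[0,0,0],0],
    [[0,0,0],0],
    [[0,0,0],0],
    [[0,0,0],0],
    [[0,0,0],0],
    [[0,0,0],0],
    [[0,0,0],0],
    [[0,0,0],0],
    [[0,0,0],0],
    [[0,0,0],0],
  ],
  hand=1,
  newtons=25,
)

```text
time: 24.1
ee_pos: [0.4608, -0.2362, 0.062]
eef_rot: [0.963, 0.269, -0.002, -0.002]
ft_force: [-7.0, 15.6, 11.3]
width: 0.0181
grip_force: 24.9
```

Request:
drive_tool(
  series=[
    [[0.11,-0.18,0],1],
    [[0.11,-0.18,0],1],
    [[0.11,-0.18,0],1],
    [[0.11,-0.18,0],1],
    [[0,0,0],0],
    [[0,0,0],0],
    [[0,0,0],0],
    [[0,0,0],0],
    [[0,0,0],0],
    [[0,0,0],0],
  ],
)

```text
time: 25.35
ee_pos: [0.4649, -0.2429, 0.062]
eef_rot: [0.953, 0.303, -0.002, -0.003]
ft_force: [-9.5, 16.5, 14.1]
width: 0.0182
grip_force: 25.0
```

```bash
python3 -c "
from h import *
import pickle
s=st(); c=vision.camera('scene'); d=wrist(s,vision.camera('wrist'))
x=cv2.resize(c['color'][110:210,240:350],(440,400),interpolation=cv2.INTER_CUBIC); y=cv2.resize(d['color'][0:320,130:418],(360,400))
cv2.imwrite('pics/s5.png',np.hstack([x,y])[:,:,::-1])"
```

```text
25.35 [ 0.4649 -0.2429  0.062 ] yaw 35.2 F [-9.5 16.5 14.1] 0.01818171554272409 25.008264641080586 q [ 0.81  0.32 -0.48  1.88  0.17  0.98 -0.7 ]
```

View pics/s5.png

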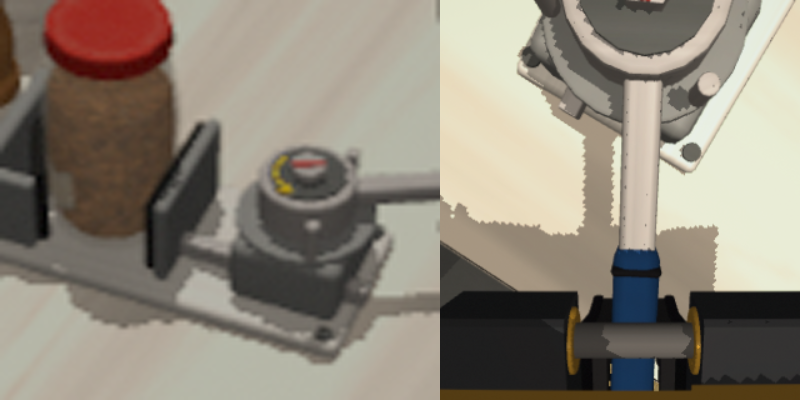

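The left half shows the jaw against the jar. The right half shows the handle gripped nearly in line, tilted about 2°. The wrench is still creeping under load, so I'll continue towards a definite stop.

Request:
drive_tool(
  series=[
    [[0.13,-0.17,0],1],
    [[0.13,-0.17,0],1],
    [[0.13,-0.17,0],1],
    [[0.13,-0.16,0],1],
    [[0.14,-0.16,0],1],
    [[0,0,0],0],
    [[0,0,0],0],
    [[0,0,0],0],
    [[0,0,0],0],
    [[0,0,0],0],
  ],
)

```text
time: 26.7
ee_pos: [0.4706, -0.2508, 0.0619]
eef_rot: [0.939, 0.344, -0.002, -0.004]
ft_force: [-13.9, 19.2, 18.2]
width: 0.0181
grip_force: 25.2
```

```bash
cat > tr.py <<'E'
from h import *
import pickle
# track jaw/lid against the first scene image by template matching (subpixel via upsampling); s3 crop as middle reference
s=st(); c=vision.camera('scene'); cur=c['color'][100:210,225:345]
o=pickle.load(open('scene.pkl','rb'))['color'][100:210,225:345]
up=lambda x:cv2.resize(x,(396,363),interpolation=cv2.INTER_CUBIC)
s3=cv2.imread('pics/s3.png')[:,396:,::-1]; s2=cv2.imread('pics/s2.png')[:,396:,::-1]
a=up(o); b=up(cur); cv2.imwrite('pics/cur.png',b[:,:,::-1])
def m(name,box):
    x0,y0,x1,y1=box; t=a[y0:y1,x0:x1]
    for n,im in(('s2',s2),('s3',s3),('now',b)):
        R=cv2.matchTemplate(np.ascontiguousarray(im),np.ascontiguousarray(t),cv2.TM_CCOEFF_NORMED); _,v,_,l=cv2.minMaxLoc(R); print(name,n,l[0]-x0,l[1]-y0,round(v,3))
m('jaw',(200,180,235,275)); m('lid',(85,15,200,100))
E
python3 tr.py
```

```text
26.7 [ 0.4706 -0.2508  0.0619] yaw 40.2 F [-13.9  19.2  18.2] 0.018077527475514686 25.15826662517611 q [ 0.83  0.34 -0.49  1.86  0.19  0.99 -0.61]
jaw s2 -2 -43 0.777
jaw s3 -130 -87 0.763
jaw now -130 -87 0.763
lid s2 0 0 0.999
lid s3 -3 -1 0.994
lid now -3 -1 0.994
```

```bash
cat >> tr.py <<'E'
print('---')
def m2(name,box):
    x0,y0,x1,y1=box; t=np.ascontiguousarray(s3[y0:y1,x0:x1])
    for n,im in(('s2',s2),('now',b)):
        R=cv2.matchTemplate(np.ascontiguousarray(im[max(0,y0-30):y1+30,max(0,x0-30):x1+30]),t,cv2.TM_CCOEFF_NORMED); _,v,_,l=cv2.minMaxLoc(R); print(name,n,l[0]-min(30,x0),l[1]-min(30,y0),round(v,3))
m2('jaw',(168,130,235,265)); m2('jawbottom',(168,190,215,265)); m2('jar',(85,15,200,100)); m2('head',(245,150,340,280)); m2('farjaw',(25,100,85,240))
d=wrist(s,vision.camera('wrist')); save(d,'w6')
h=cv2.cvtColor(d['color'],cv2.COLOR_RGB2HSV); print('mid px of bright shank per row:')
for v in(90,120,150,180):
    row=d['color'][v,240:330].astype(int).sum(1); print(v,row[::6])
E
python3 tr.py | sed -n '/---/,$p'
```

```text
---
jaw s2 7 3 0.785
jaw now 0 0 0.999
jawbottom s2 8 2 0.984
jawbottom now 0 0 0.998
jar s2 3 1 0.995
jar now 0 0 1.0
head s2 -3 -2 0.629
head now 0 0 0.992
farjaw s2 0 0 0.998
farjaw now 0 0 0.999
mid px of bright shank per row:
90 [448 448 328 261 435 282 279 543 597 604 628 514 468 304 452]
120 [672 532 446 450 451 687 437 581 581 600 628 398 705 636 307]
150 [656 441 416 419 426 673 349 584 579 601 584 677 688 689 687]
180 [440 419 412 409 407 411 413 581 580 600 532 676 437 441 446]
```

View pics/w6.png

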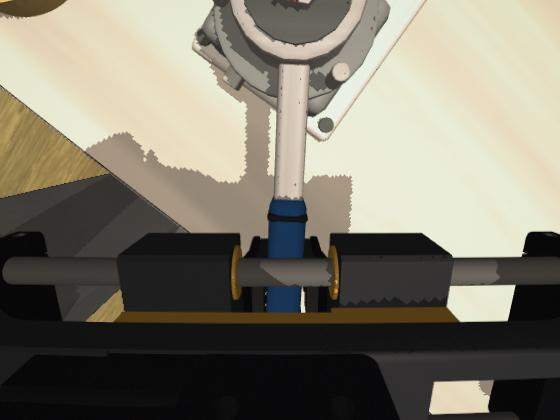

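The jaw and jar have not moved at all since 24° (shift 0,0), even though the load rose to about 24 N. The jaw is fully home and the wrench is only yielding elastically. I'll back off to unload, open, and lift.

Request:
drive_tool(
  series=[
    [[-0.14,0.16,0],-1],
    [[-0.13,0.16,0],-1],
    [[-0.13,0.17,0],-1],
    [[-0.13,0.17,0],-1],
    [[-0.13,0.17,0],-1],
    [[-0.11,0.18,0],-1],
    [[-0.11,0.18,0],-1],
    [[-0.11,0.18,0],-1],
    [[-0.11,0.18,0],-1],
    [[-0.1,0.19,0],-1],
  ],
  newtons=8,
)

```text
time: 28.1
ee_pos: [0.4594, -0.2349, 0.0618]
eef_rot: [0.966, 0.26, -0.002, -0.002]
ft_force: [-7.1, 11.9, 7.9]
width: 0.018
grip_force: 8.0
```

Request:
drive_tool(
  series=[
    [[-0.1,0.19,0],-1],
    [[-0.1,0.19,0],-1],
    [[0,0,0],0],
    [[0,0,0],0],
    [[0,0,0],0],
    [[0,0,0],0],
    [[0,0,0],0],
    [[0,0,0],0],
    [[0,0,0],0],
    [[0,0,0],0],
  ],
  hand=0.3,
)

```text
time: 29.35
ee_pos: [0.4592, -0.2321, 0.0621]
eef_rot: [0.97, 0.243, -0.0, -0.001]
ft_force: [0.0, 8.6, 1.1]
width: 0.0612
grip_force: 3.5
```

Request:
drive_tool(
  series=[
    [[0,0,1],0],
    [[0,0,1.5],0],
    [[0,0,1.5],0],
    [[0,0,1.5],0],
    [[0,0,1.5],0],
    [[0,0,1.5],0],
    [[0,0,1.5],0],
    [[0,0,1.5],0],
    [[0,0,0],0],
    [[0,0,0],0],
  ],
)

```text
time: 30.6
ee_pos: [0.4591, -0.2331, 0.1772]
eef_rot: [0.97, 0.243, -0.0, -0.0]
ft_force: [-1.2, -0.3, -0.3]
width: 0.061
grip_force: 0.0
```

```bash
python3 tr.py
```

```text
30.6 [ 0.4591 -0.2331  0.1772] yaw 28.1 F [-1.2 -0.3 -0.3] 0.06103839341124278 0.0 q [ 0.82  0.16 -0.48  1.8   0.08  1.2  -0.76]
jaw s2 -2 -43 0.777
jaw s3 -130 -87 0.763
jaw now -130 -87 0.763
lid s2 0 0 0.999
lid s3 -3 -1 0.994
lid now -3 -1 0.994
---
jaw s2 7 3 0.785
jaw now 0 0 1.0
jawbottom s2 8 2 0.984
jawbottom now 0 0 0.999
jar s2 3 1 0.995
jar now 0 0 1.0
head s2 -3 -2 0.629
head now 0 0 0.993
farjaw s2 0 0 0.998
farjaw now 0 0 0.999
mid px of bright shank per row:
90 [170 325 423 264 195 503 566 568 598 600 535 202 440 552 412]
120 [644 406 415 565 577 461 548 421 331 428 443 621 295 290 616]
150 [389 545 553 480 626 628 632 638 642 649 651 656 658 658 657]
180 [259 242 338 378 379 384 388 391 392 388 623 625 628 630 635]
```

```bash
python3 -c "
from bench import r
print(r.close_job())"
```

```text
the job is handed in; nothing more can be done
None
```

I closed the lentil jar's clamp until the jaw was home against the jar, released the wrench and lifted the gripper clear. I never touched the jam's clamp, and the job was handed in at about 31 s; no verdict came back.

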